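# Read off a centrifuge bucket's swing with a pendulum angle gauge

### The job

Pick up the angle gauge by its black handle and lower its holed foot plate over the two pins of the blue swing bucket until it rests flush. Keeping hold of it and keeping the plate seated on the pins, rock the gauge and bucket together until the gauge's swinging black pointer settles over the red mark on its dial. Finish while holding it there, still gripped, seated and steady, and leave the tube rack, the single-tube holder, the jar and the rotor nut where they are.

Things in the scene. Friction and masses are not known exactly. Their poses are not given: they have to be found in the camera images.
- gauge: Pendulum angle gauge, 0.25 to 0.45 kg, 177 mm high, loose. Foot plate 60 (x) x 104 (y) x 8 mm with two 10 mm through holes at y = +36 and -36 mm (fits either way round). On it an upright black-rimmed white dial, 112 mm across, 10 mm thick, centre 76 mm up, facing +x; on top a black handle 22 (x) x 28 (y) mm from 132 to 177 mm up. Origin: centre of plate's underside, z up.
- handle (a point): Centre of the gauge's black handle, 155 mm above the gauge's origin and on its z axis: a good place for the TCP, fingers closing along the gauge's y (28 mm).
- pointer (a joint): Angle of the black pointer on the dial (rad), about the gauge's +x. A free pendulum on the dial's centre that hangs straight down, so it reads minus the gauge's lean about its own +x (0 when the gauge is upright); after a movement it swings for about 2 s before it settles. It must hang free.
- mark (a joint): Angle of the red mark on the dial (rad), same scale as the pointer; fixed in each episode, 0.16 to 0.40. The pointer covers the mark when joint pointer = joint mark: the gauge then leans by minus this angle about its own +x (its top towards its own +y).
- pointer_tip (a point): Tip of the pointer, 50 mm from the dial's centre, hanging downwards.
- mark_tip (a point): On the red mark's centre line, 50 mm from the dial's centre; the mark is 7 mm wide and 14 mm long. It coincides with pointer_tip when the pointer is on the mark.
- stand: Trunnion stand fixed to the bench: grey base 170 (x) x 150 (y) x 10 mm with an upright at each x end, 98 mm high. Origin: centre of the base's underside. The uprights carry the blue bucket between them.
- bucket: Blue bucket swinging freely, with little friction, about its x axis, 0.55 rad either way. Origin: on that axis, mid-stand, 85 mm above the bench. Flat blue deck 104 x 116 (y) mm at its z = 10 mm; on it two brass pins, 8 mm thick, 12 mm tall, tapered, at y = +36 and -36 mm. Empty it rests some degrees off level (brass weight) but levels to a plate lowered on it. Top-heavy with the gauge.
- tube_rack: White two-tier tube rack, 64 x 200 x 53 mm, filled with capped tubes reaching 98 mm high; origin under its centre. Bystander.
- tube_holder: Blue block 36 x 36 x 28 mm holding one upright yellow-capped tube, 100 mm high in all; origin under its centre. Bystander.
- sample_jar: Small jar with red cap, 44 mm wide, 55 mm high; origin under its centre. Bystander.
- rotor_nut: Turned steel rotor nut, 38 mm wide, 30 mm high; origin under its centre. Bystander.

How it is judged (in metres and radians):
On the way, in this order (a step that is already met when the one before it is completed fails the run):
1. the gauge is held and its foot plate rests flush on the bucket's deck, over both pins (z of gauge in the frame of bucket between 0.0075 and 0.0125 m and distance between gauge and bucket below 0.0132 m and angle between the z axis of gauge and the z axis of bucket, either way round below 0.05 rad and angle between the x axis of gauge and the x axis of bucket, either way round below 0.1 rad and contact force between gauge and bucket above 0.2 N and contact force between the fingers and gauge above 2 N), for 0.2 s.
2. rocked with the bucket, the pointer has settled over the red mark (all of step 1 and distance between pointer_tip and mark_tip below 0.0035 m and velocity of joint pointer between -0.25 and 0.25 rad/s), for 0.5 s.
At the end, for the whole second after the job is handed in: Gauge gripped (over 2 N), its plate flush on the deck over the pins (2.5 mm in height, 0.05 rad in tilt, pressed with 0.2 to 25 N), the pointer still and its tip within 3.5 mm (half the mark's width) of the middle of the red mark, steady through the last second (all of step 2 and linear speed of gauge below 0.02 m/s and contact force between gauge and bucket below 25 N); the arm keeps its last pose, push and grip.
It fails at once if the tube rack, tube holder, jar or rotor nut is pushed more than 20 mm from its place (distance of any of tube_rack, tube_holder, sample_jar, rotor_nut from where it was at the start of the episode above 0.02 m).
It fails at once if the gauge is tipped over (angle between gauge's own z axis and vertical above 0.9 rad).
It also fails if it takes over 48 s, if anything falls off the work surface, if the arm or the gripper's body presses on something with over 40 N, if the wrist force passes 120 N, or if a joint passes its speed limit or range.

### The arm

A 6-joint arm with a two-finger parallel gripper is mounted at the origin on the work surface. World frame = base frame: x ahead of the robot, y to its left, z up, the work surface at z = 0. Lengths are in mm, angles in rad, forces in N, time in s.
With the tool pointing down it reaches from about 400 to 925 mm from the base axis. Payload 12.5 kg.
Tool frame: the origin (TCP) lies between the finger pads, 19 mm behind the fingertips; this is the grasp point; z points along the fingers, y is the line along which they close (so a half turn about z gives the same grasp; the last joint's range is limited). The gripper opens to 95 mm and grips with 3 to 60 N. Pads are 20 mm wide; open, the fingers measure 119 mm over their backs; the gripper's body (75 mm by 180 mm) begins 59 mm behind the grasp point.
Start: joints at [-1.319, 0.491, 1.559, -0, 1.092, -0.106], TCP at [218.907, -585.427, 233.461] pointing down, gripper open.
Joint ranges: [-3.1, 3.1], [-0.84, 2.19], [0.05, 2.79], [-1.13, 4.28], [0.06, 2.93], [-2.69, 2.69]. Speed limits (rad/s): [2.22, 2.22, 2.79, 3.14, 3.14, 3.14].

### API

Orientations are given as [roll, pitch, yaw] about the fixed x, y, z axes, in that order (R = Rz(yaw) Ry(pitch) Rx(roll)).
In Python, from cell import env gives the robot as it stands. The module is installed in compiled form; this text tells all that it offers.
- The arm moves only by the tool drive_tool, never from a script. Its argument "rows" is a list that holds one entry, the list of rows, each a list of 7 numbers: the shift along the tool's x, y, z scaled (see below), then the turn, a rotation vector about the tool's x, y, z scaled (see below), then the opening, from 0 (shut) to 1 (fully open). In form: [[[tx, ty, tz, ax, ay, az, jaw], ...]]. A call has 1 to 5 rows; each row shifts and turns the commanded pose from where the row before left it, along the tool's axes as they then stand; what a row does not reach is not made up. The controller multiplies each number of a shift by 250 mm and each number of a turn by 180 degrees. A row lasts 1/8 s, in which the tool goes at most 62.5 mm and 10.7 degrees, less where a joint would pass 70% of its speed; a pose out of reach is approached as far as the arm can. A call with a number of a shift or a turn outside -1 to 1 is refused whole. A call with a gripper value outside its range is refused whole. The fingers move at their own pace and stop on an object; the grip force is fixed at half the most. Time passes only in rows, so rows that do not move let the fingers close. It gives the time, the measured TCP pose, the force, the opening and the grip force at its end, in the units of the state.
- env.state(): the state, without advancing time (a new reading comes with each control period).
- env.read_camera(name): name is "scene" or "top" or "wrist"; returns a dict with "color" (420x560x3 uint8, blue, green, red), "camera_matrix" (3x3 intrinsics, pixels), "k1" (the pictures are not rectified: a ray, as slopes to the right and down, at radius r is drawn at 1 + k1 r^2 times it, then the intrinsics apply), "pose" (4x4, takes a point from camera to world coordinates). Camera axes: x right, y up, looking along -z (the intrinsics and any distortion apply to the point x, -y, -z); pixel columns grow to the right and rows downward; lengths in mm; the calibration is good to about 2 mm. A picture is of the moment at which its call begins. There is no depth.
- env.job_done(): hands the job in; it is judged then, once.
Trained networks look in a picture, given as the dict that the camera call returned (one of the last four; its "shot" number tells which), for a name from the list of things; names that differ only in an ending like _2 or _b are one class to them, and where a whole thing is asked for, a point or a joint stands for the part that bears it (a point fixed in the world has none). Each returns a list of dicts, best first, with "score" (0 to 1); they miss things now and then, are a little off and sometimes report something else, mostly with a low value. They report only what shows in the picture. A call takes as long as a camera call.
- env.search_frame(name, picture): "at" ([x, y, z] in mm, in the coordinates of the camera as it stood for that picture, good to about 4 mm: the middle of the surface that is visible of it).
- env.place_of(name, picture): "at" ([x, y, z] in mm, in the coordinates of the camera as it stood for that picture, good to about 4 mm: a listed point, or the origin of a listed thing).
The state is a dict: "t": time; "joints": joint angles; "qvel": joint speeds; "tau": joint torques, N m; "eef_pos": TCP position; "tcp_rot": TCP orientation; "ft_force": force on the tool from outside, world axes, zero at the start; "moment": the same for the moment, N m; "opening": opening from 0.0 (shut) to 1.0 (fully open); "grip_force": force on a finger pad.
Only numpy, scipy, OpenCV 4.12 (cv2) and the standard library are available. Lean on these libraries where they do the work, as an engineer would, in place of code of your own. Each camera call takes 0.05 s, during which the arm holds its last target. There are 200 camera calls.

## Working session

There is one attempt and no reset: what is moved stays moved. The work goes in short steps, Python scripts to look and compute and a tool call to move; the robot and the scene stay as the last step left them, time stands still between calls to the robot, and variables do not carry over. Pictures are saved under pics/ and viewed, at most 12 in all, crops included, and the job is handed in when it is done.

Besides the shell and the picture viewer there is one more tool, called after "Request:" by a JSON object that holds its "name" and its "arguments". drive_tool: Moves the arm, as the interface text tells. Its arguments: {"type":"object","properties":{"rows":{"type":"array","items":{"type":"array","items":{"type":"array","items":{"type":"number","minimum":-1,"maximum":1}}}}},"required":["rows"]}

```bash
mkdir -p pics; cat > h.py <<'E'
import numpy as np, cv2
from cell import env
from scipy.spatial.transform import Rotation as R
def w(p,at): 
    P=np.array(p["pose"]); return P[:3,:3]@np.array(at)+P[:3,3]
def find(p,n,f="place_of"):
    return [(np.round(w(p,d["at"]),1).tolist(),round(d["score"],2)) for d in getattr(env,f)(n,p)[:2]]
def proj(p,X):
    P=np.array(p["pose"]); c=P[:3,:3].T@(np.array(X)-P[:3,3]); s=np.array([c[0],-c[1]])/-c[2]
    s=s*(1+p["k1"]*(s@s)); K=np.array(p["camera_matrix"]); return K[:2,:2]@s+K[:2,2]
def ray(p,uv):
    K=np.array(p["camera_matrix"]); q=np.linalg.solve(K[:2,:2],np.array(uv,float)-K[:2,2]); s=q.copy()
    for _ in range(20): s=q/(1+p["k1"]*(s@s))
    P=np.array(p["pose"]); d=P[:3,:3]@np.array([s[0],-s[1],-1]); return P[:3,3],d
def onz(p,uv,z):
    o,d=ray(p,uv); return o+d*(z-o[2])/d[2]
E
python3 - <<'E'
from h import *
ims=[]
for c in ("scene","top"):
    p=env.read_camera(c); ims.append(p["color"]); print(c,np.round(p["pose"][:3,3]) if hasattr(p["pose"],'shape') else p["pose"])
    for n in "gauge handle pointer_tip mark_tip stand bucket tube_rack tube_holder sample_jar rotor_nut".split(): print(n,find(p,n))
    cv2.imwrite(f"pics/{c}0.png",cv2.resize(p["color"],(784,588)))
print(env.state())
E
```

```text
scene [890. 467. 977.]
gauge [([511.2, -206.9, -1.1], 0.72), ([620.2, 8.1, -1.5], 0.58)]
handle [([532.2, -11.2, -1.4], 0.6), ([512.5, -212.3, 159.1], 0.58)]
pointer_tip [([517.1, -210.3, 30.8], 0.43)]
mark_tip []
stand [([550.0, 180.8, -1.2], 0.95)]
bucket [([550.7, 182.8, 79.8], 0.59)]
tube_rack [([705.5, 8.3, -1.9], 0.61)]
tube_holder [([434.5, -8.8, -0.2], 0.57)]
sample_jar []
rotor_nut [([624.2, 9.7, -2.0], 0.8)]
top [378.   1. 947.]
gauge [([624.3, 11.1, -1.0], 0.45)]
handle [([510.0, -208.6, 156.6], 0.58), ([511.9, -209.5, 2.4], 0.46)]
pointer_tip []
mark_tip []
stand [([552.5, 179.9, 2.7], 0.74)]
bucket [([554.9, 176.1, 87.2], 0.56)]
tube_rack [([709.4, 7.8, 0.2], 0.83)]
tube_holder [([427.7, -9.5, 0.5], 0.67)]
sample_jar [([532.2, -11.6, -3.0], 0.73), ([710.6, 8.5, 2.9], 0.18)]
rotor_nut [([626.3, 12.6, -0.2], 0.8)]
{'t': 1.1, 'joints': array([-1.31860667e+00,  4.90909204e-01,  1.55891524e+00, -1.17688655e-06,
        1.09172321e+00, -1.05621021e-01]), 'qvel': array([-0.0005616 , -0.00027873,  0.00124026,  0.00092558,  0.00055737,
        0.00056705]), 'tau': array([-2.94124169e-03, -6.12483072e+01, -2.58434075e+01,  6.93146582e-02,
        4.46068996e-02,  5.19566896e-06]), 'eef_pos': array([ 218.89970751, -585.41567815,  233.44996453]), 'tcp_rot': array([3.14154802e+00, 5.78253421e-06, 3.57811219e-01]), 'ft_force': array([-0.79541193,  0.06314857, -0.27815985]), 'moment': array([ 0.01683539, -0.03654916, -0.04563248]), 'grip_force': 0.0, 'opening': 0.9999921954870764}
```

View pics/scene0.png

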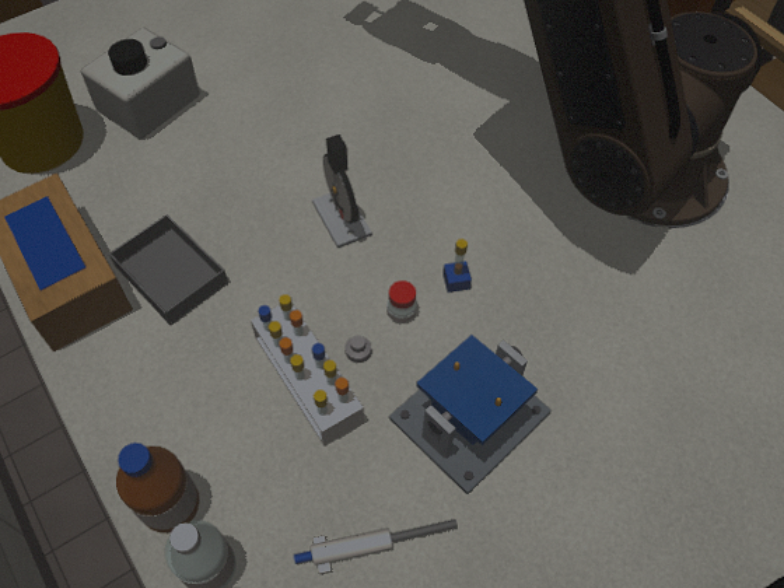

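View pics/top0.png

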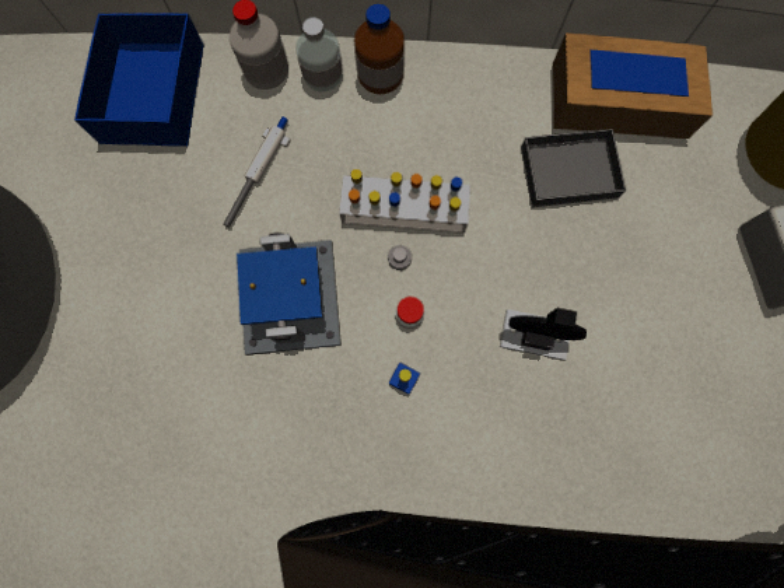

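The scene picture shows the gauge at about (343,195), the stand at (470,410) and the bystanders between them. In the top picture the gauge plate corners are about (505,312), (501,350) and (567,358), and the stand base corners about (332,241), (340,348) and (243,352).

```bash
python3 - <<'E'
from h import *
p=env.read_camera("top"); s=env.read_camera("scene")
def pr(n,l,z):
    q=[onz(p,np.array(u)/1.4,z) for u in l]; print(n,[np.round(a[:2],1).tolist() for a in q])
pr("plate",[(505,312),(501,350),(567,358)],8)
pr("handle",[(555,311),(578,311),(578,327),(555,327)],177)
pr("base",[(332,241),(340,348),(243,352)],10)
pr("pins",[(252,286),(303,281)],105)
a=cv2.resize(p["color"][210:265,345:430],None,fx=7,fy=7,interpolation=cv2.INTER_CUBIC)[:385]
b=cv2.resize(s["color"][90:180,215:275],None,fx=6,fy=6,interpolation=cv2.INTER_CUBIC)
c=p["color"][160:260,165:250]; c=cv2.resize(c,None,fx=5,fy=5,interpolation=cv2.INTER_CUBIC)
d=np.zeros((600,800,3),np.uint8); b=b[:540]; d[:540,:360]=b; a=cv2.resize(a,(430,278)); d[:278,365:795]=a
c=cv2.resize(c,(272,320));d[280:600,365:637]=c
cv2.imwrite("pics/crop1.png",d)
E
```

```text
plate [[542.4, -161.2], [482.4, -156.3], [475.0, -260.0]]
handle [[517.6, -197.1], [519.2, -227.3], [498.2, -227.3], [496.7, -197.2]]
base [[642.0, 117.7], [472.0, 92.5], [457.0, 242.5]]
pins [[543.2, 214.7], [554.4, 142.5]]
```

View pics/crop1.png

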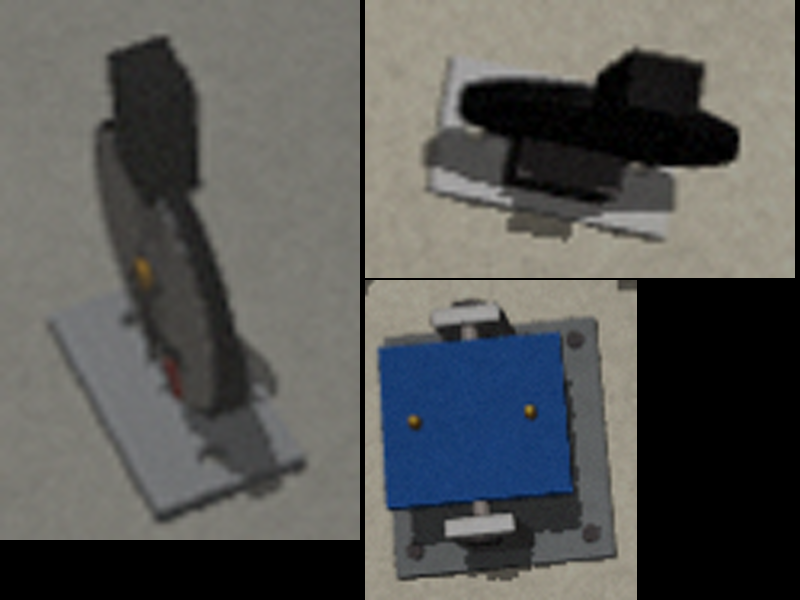

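The crop shows the white dial face towards +x with the red mark on its +y side, so the gauge yaw is about -0.07. The stand yaw is about 0.14. First move: go above the handle.

```bash
cat >> h.py <<'E'
def plan(pos,rot,n):
    "shift in units of tool axes per row (turn-free) and turn"
    s=env.state(); A=R.from_euler('xyz',s["tcp_rot"]); B=rot if isinstance(rot,R) else R.from_euler('xyz',rot)
    d=A.inv().apply(np.array(pos)-s["eef_pos"])/250; v=(A.inv()*B).as_rotvec()/np.pi
    print("shift",np.round(d,4),"per",np.round(d/n,4),"turn",np.round(v,4),"per",np.round(v/n,4))
E
python3 - <<'E'
from h import *
plan([510,-210,233],[np.pi,0,-0.073],10)
# mark angle from scene
s=env.read_camera("scene"); y=-0.073; G=R.from_euler('z',y); c=np.array([510,-210,0])
n=G.apply([1,0,0])
for uv in [(215+175/6,90+378/6),(215+145/6,90+272/6)]:
    o,d=ray(s,uv); q=c+5*n; X=o+d*((q-o)@n)/(d@n); print(np.round(G.inv().apply(X-c)-[0,0,76],1))
E
```

```text
shift [ 1.6167 -0.999   0.0017] per [ 0.1617 -0.0999  0.0002] turn [ 0.     -0.      0.1371] per [ 0.     -0.      0.0137]
[  5.   11.3 -50.4]
[ 5.  -7.9 -9.7]
```

Request:
{"name": "drive_tool", "arguments": {"rows": [[[0.16, -0.1, 0, 0, 0, 0, 1], [0.16, -0.1, 0, 0, 0, 0, 1], [0.16, -0.1, 0, 0, 0, 0, 1], [0.16, -0.1, 0, 0, 0, 0, 1], [0.16, -0.1, 0, 0, 0, 0, 1]]]}}

```text
t: 1.88
eef_pos: [363.2, -397.1, 233.6]
tcp_rot: [3.141, -0.0, 0.358]
ft_force: [1.2, -0.1, 0.3]
opening: 1.006
grip_force: 0.0
```

Request:
{"name": "drive_tool", "arguments": {"rows": [[[0.16, -0.1, 0, 0, 0, 0, 1], [0.16, -0.1, 0, 0, 0, 0, 1], [0.16, -0.1, 0, 0, 0, 0, 1], [0.16, -0.1, 0, 0, 0, 0, 1], [0.16, -0.1, 0, 0, 0, 0, 1]]]}}

```text
t: 2.5
eef_pos: [506.9, -209.9, 233.6]
tcp_rot: [3.141, -0.0, 0.358]
ft_force: [1.4, -0.2, 1.1]
opening: 1.001
grip_force: 0.0
```

Request:
{"name": "drive_tool", "arguments": {"rows": [[[0, 0, 0, 0, 0, 0.046, 1], [0, 0, 0, 0, 0, 0.046, 1], [0, 0, 0, 0, 0, 0.045, 1], [0, 0, 0, 0, 0, 0, 1], [0, 0, 0, 0, 0, 0, 1]]]}}

```text
t: 3.12
eef_pos: [506.0, -211.2, 233.5]
tcp_rot: [3.141, -0.0, -0.07]
ft_force: [-0.0, 0.3, 0.7]
opening: 1.0
grip_force: 0.0
```

```bash
python3 - <<'E'
from h import *
for c in ("wrist","scene","top"):
    p=env.read_camera(c); print(c,find(p,"handle"),find(p,"gauge"),find(p,"bucket"),find(p,"stand"))
    if c=="wrist": im=p["color"]; print(np.round(p["pose"],2))
cv2.imwrite("pics/w1.png",im)
print(env.state()["eef_pos"],env.state()["tcp_rot"],env.state()["t"],env.state()["ft_force"])
plan([510,-210,155],[np.pi,0,-0.073],3)
E
```

```text
wrist [([509.7, -211.6, 153.7], 0.94)] [] [] []
[[-7.0000e-02  9.6000e-01  2.7000e-01  5.8051e+02]
 [-1.0000e+00 -7.0000e-02 -2.0000e-02 -2.1734e+02]
 [ 0.0000e+00 -2.7000e-01  9.6000e-01  3.8536e+02]
 [ 0.0000e+00  0.0000e+00  0.0000e+00  1.0000e+00]]
scene [([510.4, -212.7, 159.3], 0.74), ([547.8, 183.6, 83.0], 0.72)] [] [([550.1, 181.0, 84.2], 0.63), ([429.7, -8.3, 0.1], 0.5)] [([547.6, 178.0, 0.4], 0.7)]
top [] [([512.4, -208.3, 0.7], 0.86)] [([551.8, 179.7, 87.4], 0.77), ([708.5, 9.0, -0.1], 0.46)] [([548.7, 181.5, -0.3], 0.95)]
[ 506.02883361 -211.18354202  233.43518523] [ 3.14146755e+00 -3.82466476e-05 -7.25123055e-02] 3.875 [-0.43618827 -0.02298413  0.03123932]
shift [ 0.0155 -0.0059  0.3137] per [ 0.0052 -0.002   0.1046] turn [ 0.     -0.      0.0002] per [ 0.     -0.      0.0001]
```

View pics/w1.png

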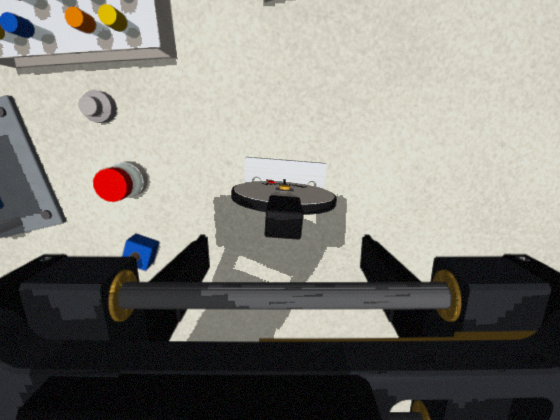

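The wrist picture shows the handle at (284,215) between the fingers and the plate's front edge from (246,157) to (325,163). I refine the yaws by colour contour fits.

```bash
python3 - <<'E'
from h import *
p=env.read_camera("wrist")
a,b=onz(p,(246,157),8),onz(p,(325,163),8); print(a,b,"gauge yaw",np.arctan2((a-b)[1],(a-b)[0])-np.pi/2, np.linalg.norm(a-b))
a,b=onz(p,(265,196),177),onz(p,(303,199),177); print(a,b,"handle",np.arctan2((a-b)[1],(a-b)[0])-np.pi/2)
# stand base: fit model rectangle edges in the top image
t=env.read_camera("top"); im=t["color"].astype(int)
blue=((im[...,0]-im[...,2])>50).astype(np.uint8)
n,l,st,ce=cv2.connectedComponentsWithStats(blue)
i=[k for k in range(1,n) if st[k,4]>800 and 160<ce[k][0]<250 and 160<ce[k][1]<260]; print(i,st[i])
c=cv2.findContours((l==i[0]).astype(np.uint8),0,1)[0][0]; bx=cv2.approxPolyDP(c,6,True)[:,0]
print("deck",[np.round(onz(t,u,95)[:2],1).tolist() for u in bx])
m=((im.max(2)-im.min(2)<25)&(im.mean(2)>45)&(im.mean(2)<115)).astype(np.uint8)
cv2.imwrite("pics/c2.png",np.hstack([cv2.resize(im[155:260,165:250].astype(np.uint8),None,fx=5,fy=5,interpolation=2)]))
s=env.read_camera("scene");cv2.imwrite("pics/c3.png",s["color"])
E
```

```text
[ 547.36101621 -166.20571299    8.        ] [ 532.50270383 -265.9967773     8.        ] gauge yaw -0.1478083221881521 100.89115899808928
[ 533.29786133 -199.96677676  177.        ] [ 529.0614079  -227.35665664  177.        ] handle -0.15345619106822883
[19] [[ 169  176   61   56 2891]]
deck [[608.6, 131.1], [592.2, 244.9], [490.3, 225.8], [506.7, 114.8]]
```

View pics/c2.png

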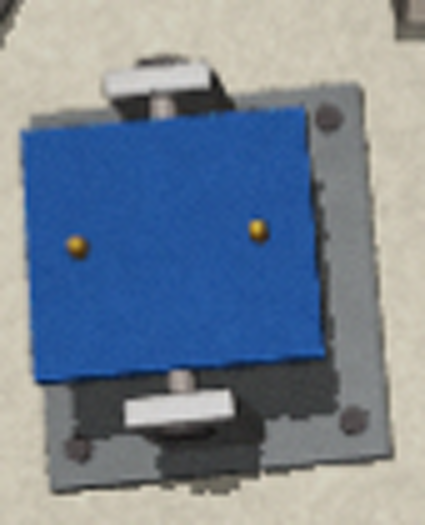

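```bash
python3 - <<'E'
from h import *
t=env.read_camera("top")
q=[onz(t,(165+u/5-.4,155+v/5-.4),10)[:2] for u,v in [(360,85),(392,458),(52,492)]]
y=lambda d:round(float(np.arctan2(d[1],d[0])),3)
print(np.round(q,1),y(q[0]-q[1]),y(q[2]-q[1])-np.pi/2,(q[0]+q[2])/2)
w_=[onz(t,(165+u/5-.4,155+v/5-.4),98)[:2] for u,v in [(158,80),(179,408)]]; print("uprights",np.round(w_,1),y(w_[0]-w_[1]),(w_[0]+w_[1])/2)
w_=[onz(t,(165+u/5-.4,155+v/5-.4),105)[:2] for u,v in [(77,245),(258,229)]]; print("pins",np.round(w_,1),y(w_[0]-w_[1])-np.pi/2,(w_[0]+w_[1])/2,np.linalg.norm(w_[0]-w_[1]))
plan([510.2,-211.6,155],[np.pi,0,-0.15],3)
E
```

```text
[[643.2 119. ]
 [477.1  92.5]
 [453.8 239.1]] 0.158 0.15820367320510353 [548.48616121 179.014842  ]
uprights [[616.1 190.4]
 [482.8 169.4]] 0.157 [549.44640594 179.9164871 ]
pins [[544.6 214.8]
 [555.  143. ]] 0.14420367320510352 [549.79974372 178.90201821] 72.54699435321776
shift [0.0168 0.0004 0.3138] per [5.600e-03 1.000e-04 1.046e-01] turn [ 0.     -0.      0.0246] per [ 0.     -0.      0.0082]
```

Request:
{"name": "drive_tool", "arguments": {"rows": [[[0.017, 0.0, 0.06, 0, 0, 0.025, 1], [0, 0, 0.084, 0, 0, 0, 1], [0, 0, 0.084, 0, 0, 0, 1], [0, 0, 0.084, 0, 0, 0, 1], [0, 0, 0, 0, 0, 0, 1]]]}}

```text
t: 4.7
eef_pos: [509.8, -211.2, 154.4]
tcp_rot: [-3.141, 0.002, -0.151]
ft_force: [0.1, -1.4, 0.3]
opening: 1.0
grip_force: 0.0
```

Request:
{"name": "drive_tool", "arguments": {"rows": [[[0, 0, 0, 0, 0, 0, 0], [0, 0, 0, 0, 0, 0, 0], [0, 0, 0, 0, 0, 0, 0], [0, 0, 0, 0, 0, 0, 0], [0, 0, 0, 0, 0, 0, 0]]]}}

```text
t: 5.32
eef_pos: [510.3, -211.5, 155.6]
tcp_rot: [3.141, -0.0, -0.151]
ft_force: [0.1, -1.4, 0.0]
opening: 0.53
grip_force: 0.0
```

Request:
{"name": "drive_tool", "arguments": {"rows": [[[0, 0, 0, 0, 0, 0, 0], [0, 0, 0, 0, 0, 0, 0], [0, 0, 0, 0, 0, 0, 0], [0, 0, 0, 0, 0, 0, 0], [0, 0, 0, 0, 0, 0, 0]]]}}

```text
t: 5.95
eef_pos: [510.2, -211.4, 155.3]
tcp_rot: [-3.142, 0.0, -0.151]
ft_force: [-0.3, 0.4, -2.1]
opening: 0.296
grip_force: 30.0
```

Request:
{"name": "drive_tool", "arguments": {"rows": [[[0, 0, -0.1, 0, 0, 0, 0], [0, 0, -0.16, 0, 0, 0, 0], [0, 0, -0.16, 0, 0, 0, 0], [0, 0, -0.12, 0, 0, 0, 0], [0, 0, 0, 0, 0, 0, 0]]]}}

```text
t: 6.58
eef_pos: [510.7, -211.7, 291.9]
tcp_rot: [3.14, -0.003, -0.151]
ft_force: [0.2, -0.7, -3.4]
opening: 0.29
grip_force: 30.0
```

Request:
{"name": "drive_tool", "arguments": {"rows": [[[-0.008, -0.08, 0, 0, 0, 0, 0], [-0.008, -0.15, 0, 0, 0, 0, 0], [-0.008, -0.17, 0, 0, 0, 0, 0], [-0.008, -0.18, 0, 0, 0, 0, 0], [-0.008, -0.18, 0, 0, 0, 0, 0]]]}}

```text
t: 7.2
eef_pos: [528.2, -19.7, 288.6]
tcp_rot: [-3.141, 0.003, -0.151]
ft_force: [0.5, 0.2, -3.1]
opening: 0.295
grip_force: 30.0
```

Request:
{"name": "drive_tool", "arguments": {"rows": [[[-0.008, -0.18, 0, 0, 0, 0, 0], [-0.008, -0.18, 0, 0, 0, 0, 0], [-0.008, -0.17, 0, 0, 0, 0, 0], [-0.008, -0.15, 0, 0, 0, 0, 0], [-0.006, -0.13, 0, 0, 0, 0, 0]]]}}

```text
t: 7.82
eef_pos: [548.9, 181.8, 288.4]
tcp_rot: [3.141, 0.003, -0.15]
ft_force: [-0.3, -0.3, -3.7]
opening: 0.289
grip_force: 30.0
```

Request:
{"name": "drive_tool", "arguments": {"rows": [[[0, 0, 0, 0, 0, -0.033, 0], [0, 0, 0, 0, 0, -0.033, 0], [0, 0, 0, 0, 0, -0.032, 0], [0, 0, 0, 0, 0, 0, 0], [0, 0, 0, 0, 0, 0, 0]]]}}

```text
t: 8.45
eef_pos: [549.6, 179.8, 289.5]
tcp_rot: [3.142, 0.001, 0.155]
ft_force: [0.0, -0.3, -3.0]
opening: 0.292
grip_force: 30.0
```

```bash
python3 - <<'E'
from h import *
for c in ("wrist","scene","top"):
    p=env.read_camera(c); print(c,find(p,"handle"),find(p,"gauge"),find(p,"bucket"),find(p,"pointer_tip"),find(p,"mark_tip"))
    if c=="wrist": im=p["color"]
    if c=="scene":
        u=proj(p,[549,180,150]).astype(int); cr=p["color"][max(0,u[1]-100):u[1]+110,max(0,u[0]-70):u[0]+70]; print(u)
cv2.imwrite("pics/w2.png",np.hstack([im[:420,150:480],cv2.resize(cr,None,fx=2,fy=2,interpolation=2)[:420]]))
s=env.state(); print(s["eef_pos"],s["tcp_rot"],s["t"],s["ft_force"],s["moment"],s["grip_force"])
plan([549.5,180,280],[np.pi,0,0.158],1)
E
```

```text
wrist [([549.2, 179.9, 287.5], 0.96)] [([549.3, 180.7, 132.3], 0.69)] [] [([556.4, 171.3, 162.0], 0.6)] [([559.6, 200.6, 159.7], 0.52)]
scene [([548.8, 178.9, 290.8], 0.9)] [([550.0, 181.2, 135.6], 0.94)] [([550.8, 180.6, 82.5], 0.9)] [([557.4, 183.5, 158.8], 0.54)] [([619.9, 10.5, 0.3], 0.48), ([558.4, 196.5, 167.7], 0.43)]
[344 260]
top [([551.6, 177.7, 292.6], 0.72)] [([549.5, 181.1, 137.0], 0.96)] [([552.4, 179.9, 88.0], 0.62)] [] []
[550.084543   179.48492573 290.41324768] [ 3.14147876e+00 -3.56001439e-05  1.56742627e-01] 9.35 [ 0.20146351 -0.04486655 -2.21241584] [ 0.06133191  0.03199643 -0.05502963] 29.991914927959442
shift [-0.002  -0.0024  0.0417] per [-0.002  -0.0024  0.0417] turn [ 0.     -0.     -0.0004] per [ 0.     -0.     -0.0004]
```

View pics/w2.png

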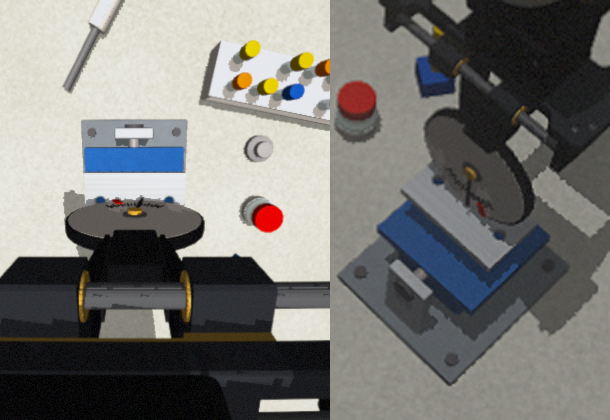

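The picture shows the gauge hanging upright above the bucket, plate parallel to the deck, pointer free, mark on its +y side. I check the relative alignment at subpixel level.

```bash
python3 - <<'E'
from h import *
p=env.read_camera("wrist"); im=p["color"]; s=env.state()
print(s["eef_pos"],s["tcp_rot"])
c=s["eef_pos"]*[1,1,0]; G=R.from_euler('z',s["tcp_rot"][2])
def loc(u,v,z): return np.round(G.inv().apply(onz(p,(u,v),z)-c),1)
cv2.imwrite("pics/c4.png",cv2.resize(im[110:240,205:365],None,fx=5,fy=4.5,interpolation=2))
g=cv2.cvtColor(im,6).astype(float)
def edge(seg): return float(np.argmax(np.abs(np.gradient(cv2.GaussianBlur(seg.reshape(1,-1),(5,1),0).ravel()))))
for name,r,z,c0,c1 in [("base",130,10,222,250),("base",130,10,325,350),("base",140,10,222,250),("base",140,10,325,350),("plate",182,143.5,222,250),("plate",182,143.5,325,350),("deck",160,95,222,250),("deck",160,95,325,350)]:
    u=c0+edge(g[r,c0:c1]); print(name,u,loc(u,r,z))
for name,u,z,r0,r1 in [("base",245,10,110,130),("base",325,10,110,130),("plate",260,143.5,164,182),("plate",310,143.5,164,182),("deck",260,95,140,155),("deck",310,95,140,155)]:
    v=r0+edge(g[r0:r1,u]); print(name,v,loc(u,v,z))
E
```

```text
[550.08686213 179.47967534 290.39798958] [ 3.14150656e+00 -1.37315967e-05  1.56700630e-01]
base 231.0 [70.5 75.2 10. ]
base 336.0 [ 70.5 -74.2  10. ]
base 231.0 [56.6 75.8 10. ]
base 336.0 [ 56.6 -74.8  10. ]
plate 235.0 [ 19.9  50.  143.5]
plate 346.0 [ 20.  -64.2 143.5]
deck 232.0 [37.2 60.6 95. ]
deck 335.0 [ 37.2 -60.1  95. ]
base 120.0 [84.1 54.8 10. ]
base 120.0 [ 84.1 -58.   10. ]
plate 172.0 [ 30.3  24.1 143.5]
plate 172.0 [ 30.3 -26.9 143.5]
deck 147.0 [52.2 27.5 95. ]
deck 147.0 [ 52.2 -30.4  95. ]
```

View pics/c4.png

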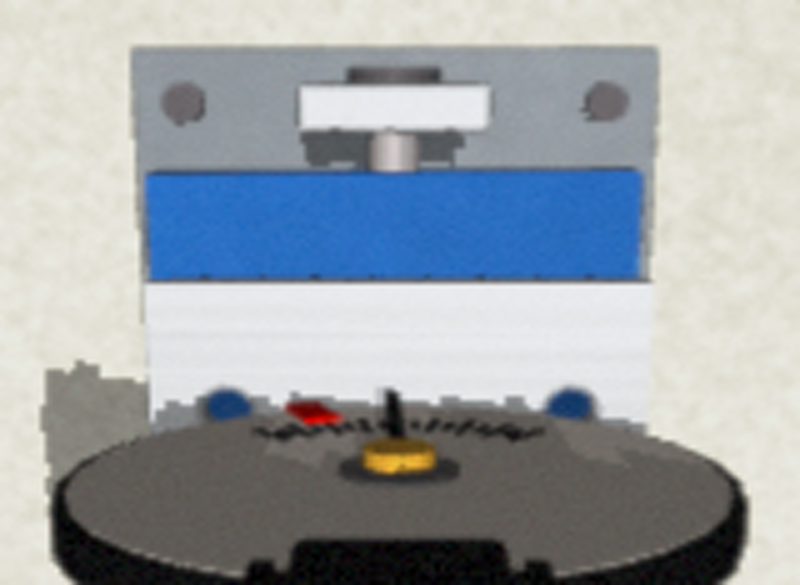

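Request:
{"name": "drive_tool", "arguments": {"rows": [[[-0.0024, -0.0029, 0.03, 0, 0, 0, 0], [0, 0, 0.03, 0, 0, 0, 0], [0, 0, 0.02, 0, 0, 0, 0], [0, 0, 0.012, 0, 0, 0, 0], [0, 0, 0.012, 0, 0, 0, 0]]]}}

```text
t: 10.02
eef_pos: [549.4, 180.1, 264.2]
tcp_rot: [3.141, -0.0, 0.157]
ft_force: [0.7, 1.1, -3.9]
opening: 0.294
grip_force: 30.0
```

Request:
{"name": "drive_tool", "arguments": {"rows": [[[0, 0, 0.012, 0, 0, 0, 0], [0, 0, 0.012, 0, 0, 0, 0], [0, 0, 0.01, 0, 0, 0, 0], [0, 0, 0.006, 0, 0, 0, 0], [0, 0, 0, 0, 0, 0, 0]]]}}

```text
t: 10.65
eef_pos: [549.4, 180.1, 254.3]
tcp_rot: [3.142, 0.0, 0.157]
ft_force: [0.6, -0.4, -3.7]
opening: 0.292
grip_force: 30.0
```

Request:
{"name": "drive_tool", "arguments": {"rows": [[[0, 0, 0.004, 0, 0, 0, 0], [0, 0, 0.004, 0, 0, 0, 0], [0, 0, 0.004, 0, 0, 0, 0], [0, 0, 0.002, 0, 0, 0, 0], [0, 0, 0, 0, 0, 0, 0]]]}}

```text
t: 11.28
eef_pos: [549.4, 180.1, 250.8]
tcp_rot: [3.141, 0.0, 0.157]
ft_force: [0.1, 0.1, -3.4]
opening: 0.287
grip_force: 30.0
```

```bash
python3 - <<'E'
from h import *
s=env.state(); print(s["eef_pos"],s["ft_force"],s["moment"],s["t"])
p=env.read_camera("scene"); 
cv2.imwrite("pics/s5.png",cv2.resize(p["color"][180:360,260:420],None,fx=3.3,fy=3.3,interpolation=2))
print(find(p,"gauge"),find(p,"bucket"),find(p,"pointer_tip"),find(p,"mark_tip"))
E
```

```text
[549.3760861  180.09704199 250.84966084] [ 0.0969508   0.13803808 -3.3567609 ] [-0.00251461 -0.04930622  0.00184547] 11.275
[([551.2, 184.0, 94.1], 0.66)] [([550.6, 182.7, 84.4], 0.94)] [([558.0, 182.8, 125.1], 0.55)] [([620.9, 9.5, -2.0], 0.36)]
```

View pics/s5.png

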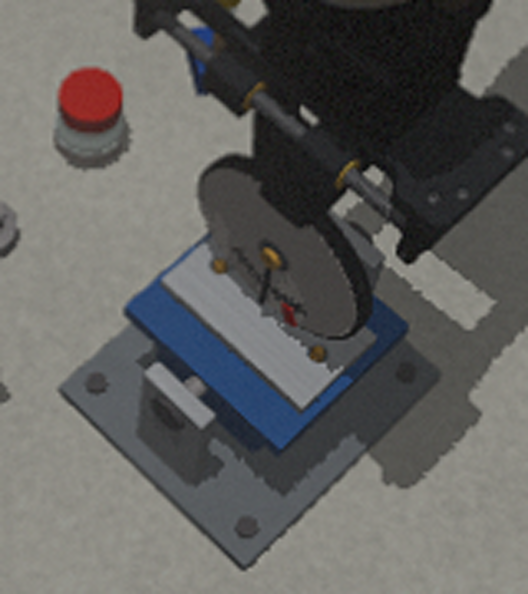

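Both pins now show through the holes, at (220,266) and (318,354). I press down gently.

Request:
{"name": "drive_tool", "arguments": {"rows": [[[0, 0, 0.002, 0, 0, 0, 0], [0, 0, 0.002, 0, 0, 0, 0], [0, 0, 0, 0, 0, 0, 0]]]}}

```text
t: 11.9
eef_pos: [549.4, 180.1, 250.2]
tcp_rot: [3.142, -0.0, 0.157]
ft_force: [-1.1, -0.1, 1.2]
opening: 0.292
grip_force: 30.0
```

Request:
{"name": "drive_tool", "arguments": {"rows": [[[0, 0, 0.002, 0, 0, 0, 0], [0, 0, 0, 0, 0, 0, 0]]]}}

```text
t: 12.15
eef_pos: [549.4, 180.1, 250.2]
tcp_rot: [3.142, -0.001, 0.157]
ft_force: [-2.0, -0.3, 6.1]
opening: 0.295
grip_force: 30.0
```

```bash
python3 - <<'E'
from h import *
G=R.from_euler('z',0.157); n=G.apply([1,0,0])
def f(p,uv,c,x):
    o,d=ray(p,uv); q=np.array(c)+x*n; X=o+d*((q-o)@n)/(d@n); return G.inv().apply(X-np.array(c))-[0,0,76]
p=env.read_camera("scene"); im=p["color"].astype(int)
c=[549.4,180.1,95]; out=[]
u0=proj(p,[555,190,140]).astype(int); print(u0)
sub=im[230:300,310:380]; red=(sub[...,2]-sub[...,:2].max(2)>50); v,u=np.nonzero(red); print(len(u),u.mean()+310,v.mean()+230)
ur=(u.mean()+310,v.mean()+230)
# print corners of the mark too
for x in (5,6.5,8):
    m=f(p,ur,c,x); hub=f(p,(260+271/3.3,180+256/3.3),c,x); t=f(p,(260+263/3.3,180+302/3.3),c,x)
    print(x,"mark",m.round(1),"ang",np.arctan2(m[1],-m[2]).round(3),"hub",hub.round(1),"ptr",t.round(1))
w_=env.read_camera("wrist"); im=w_["color"].astype(int); red=(im[...,2]-im[...,:2].max(2)>60); red[:,:220]=0; red[:,330:]=0; v,u=np.nonzero(red); print(len(u),u.mean(),v.mean())
for x in (5,6.5,8):
    m=f(w_,(u.mean(),v.mean()),c,x); print("wrist",x,m.round(1),np.arctan2(m[1],-m[2]).round(3))
for q in (p,w_): print(find(q,"mark_tip"),find(q,"pointer_tip"))
cv2.imwrite("pics/w5.png",np.hstack([cv2.resize(w_["color"][140:240,220:350],None,fx=4,fy=4,interpolation=2)]))
print(env.state()["ft_force"])
E
```

```text
[344 269]
5 346.4 273.2
5 mark [  5.   13.3 -43.4] ang 0.297 hub [ 5.  -2.1 -6.8] ptr [  5.   -0.6 -57.3]
6.5 mark [  6.5  14.2 -40. ] ang 0.34 hub [ 6.5 -1.2 -3.6] ptr [  6.5   0.3 -53.9]
8 mark [  8.   15.  -36.6] ang 0.39 hub [ 8.  -0.3 -0.3] ptr [  8.    1.2 -50.4]
33 267.2121212121212 201.75757575757575
wrist 5 [  5.   15.8 -44.6] 0.342
wrist 6.5 [  6.5  15.5 -38.6] 0.381
wrist 8 [  8.   15.1 -32.7] 0.434
[] [([555.5, 180.8, 121.5], 0.63)]
[] [([557.6, 180.9, 120.6], 0.57)]
[-3.30282964 -0.75161954  5.86349961]
```

View pics/w5.png

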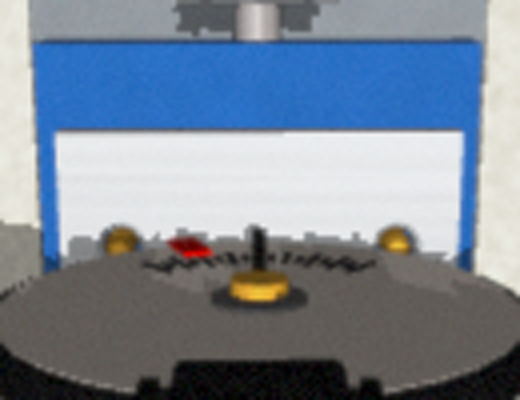

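The wrist crop shows the plate seated, with the pins through the holes at (120,240) and (395,240), and the mark at (190,247) left of the pointer. That puts the mark at about 0.34 rad. I rock about the bucket axis in small steps.

Request:
{"name": "drive_tool", "arguments": {"rows": [[[0, -0.0198, 0.0003, -0.00955, 0, 0, 0], [0, -0.0198, 0.0003, -0.00955, 0, 0, 0], [0, 0, 0, 0, 0, 0, 0]]]}}

```text
t: 12.82
eef_pos: [547.8, 190.2, 249.9]
tcp_rot: [3.08, -0.001, 0.158]
ft_force: [-2.4, -1.6, 6.7]
opening: 0.292
grip_force: 30.0
```

Request:
{"name": "drive_tool", "arguments": {"rows": [[[0, -0.0198, 0.0003, -0.00955, 0, 0, 0], [0, -0.0198, 0.0003, -0.00955, 0, 0, 0], [0, 0, 0, 0, 0, 0, 0]]]}}

```text
t: 13.2
eef_pos: [546.3, 200.0, 249.0]
tcp_rot: [3.02, -0.001, 0.158]
ft_force: [-1.5, -1.2, 6.9]
opening: 0.294
grip_force: 30.0
```

Request:
{"name": "drive_tool", "arguments": {"rows": [[[0, -0.0198, 0.0003, -0.00955, 0, 0, 0], [0, -0.0198, 0.0003, -0.00955, 0, 0, 0], [0, -0.0198, 0.0003, -0.00955, 0, 0, 0], [0, 0, 0, 0, 0, 0, 0]]]}}

```text
t: 13.7
eef_pos: [544.0, 214.5, 246.6]
tcp_rot: [2.93, -0.001, 0.158]
ft_force: [-2.1, 0.1, 7.0]
opening: 0.296
grip_force: 30.0
```

Request:
{"name": "drive_tool", "arguments": {"rows": [[[0, -0.0198, 0.0003, -0.00955, 0, 0, 0], [0, -0.0198, 0.0003, -0.00955, 0, 0, 0], [0, -0.0198, 0.0003, -0.00955, 0, 0, 0], [0, 0, 0, 0, 0, 0, 0]]]}}

```text
t: 14.2
eef_pos: [541.9, 228.6, 242.8]
tcp_rot: [2.84, -0.001, 0.158]
ft_force: [-1.3, -0.3, 7.8]
opening: 0.293
grip_force: 30.0
```

Request:
{"name": "drive_tool", "arguments": {"rows": [[[0, -0.0132, 0.0002, -0.00637, 0, 0, 0], [0, 0, 0, 0, 0, 0, 0], [0, 0, 0, 0, 0, 0, 0], [0, 0, 0, 0, 0, 0, 0], [0, 0, 0, 0, 0, 0, 0]]]}}

```text
t: 14.82
eef_pos: [541.4, 231.5, 241.9]
tcp_rot: [2.821, -0.001, 0.157]
ft_force: [-2.2, 0.9, 6.1]
opening: 0.291
grip_force: 30.0
```

Request:
{"name": "drive_tool", "arguments": {"rows": [[[0, 0, 0, 0, 0, 0, 0], [0, 0, 0, 0, 0, 0, 0], [0, 0, 0, 0, 0, 0, 0], [0, 0, 0, 0, 0, 0, 0], [0, 0, 0, 0, 0, 0, 0]]]}}

```text
t: 15.45
eef_pos: [541.4, 231.5, 241.9]
tcp_rot: [2.822, -0.001, 0.157]
ft_force: [-2.3, 1.1, 6.6]
opening: 0.294
grip_force: 30.0
```

Request:
{"name": "drive_tool", "arguments": {"rows": [[[0, 0, 0, 0, 0, 0, 0], [0, 0, 0, 0, 0, 0, 0], [0, 0, 0, 0, 0, 0, 0], [0, 0, 0, 0, 0, 0, 0], [0, 0, 0, 0, 0, 0, 0]]]}}

```text
t: 16.08
eef_pos: [541.4, 231.5, 241.9]
tcp_rot: [2.822, -0.001, 0.157]
ft_force: [-2.4, 0.4, 6.2]
opening: 0.294
grip_force: 30.0
```

```bash
python3 - <<'E'
from h import *
p=env.read_camera("scene"); q=env.read_camera("wrist"); s=env.state()
print(s["t"],s["eef_pos"],s["tcp_rot"],s["ft_force"],s["moment"])
for k in (p,q): print(find(k,"mark_tip"),find(k,"pointer_tip"))
a=cv2.resize(p["color"][225:300,305:380],(450,450),interpolation=2); b=cv2.resize(q["color"][130:230,220:350],(350,270),interpolation=2)
d=np.zeros((450,800,3),np.uint8); d[:,:450]=a; d[:270,450:]=b; cv2.imwrite("pics/r6.png",d)
E
```

```text
16.175 [541.44192982 231.4978566  241.92417599] [ 2.82151369e+00 -1.28359133e-03  1.56973983e-01] [-2.60069779  0.9914433   6.97551098] [-0.2352416   0.47981766 -0.10237545]
[([555.2, 209.8, 118.9], 0.42), ([541.8, 231.0, 246.3], 0.4)] [([554.2, 206.2, 118.4], 0.43)]
[([554.5, 212.2, 115.6], 0.49)] []
```

View pics/r6.png

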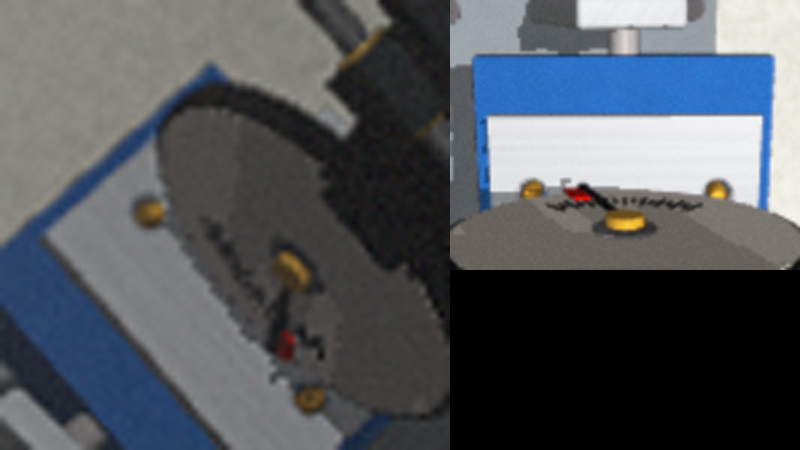

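The pointer at 0.32 rad lies on the inner edge of the red mark (tip at (583,187), mark at (577,194) in the wrist crop). It needs about 0.04 rad more.

Request:
{"name": "drive_tool", "arguments": {"rows": [[[0, -0.0132, 0.0002, -0.00637, 0, 0, 0], [0, -0.0132, 0.0002, -0.00637, 0, 0, 0], [0, 0, 0, 0, 0, 0, 0], [0, 0, 0, 0, 0, 0, 0], [0, 0, 0, 0, 0, 0, 0]]]}}

```text
t: 17.0
eef_pos: [540.5, 237.7, 239.7]
tcp_rot: [2.781, -0.001, 0.157]
ft_force: [-2.2, 1.6, 6.9]
opening: 0.294
grip_force: 30.0
```

Request:
{"name": "drive_tool", "arguments": {"rows": [[[0, 0, 0, 0, 0, 0, 0], [0, 0, 0, 0, 0, 0, 0], [0, 0, 0, 0, 0, 0, 0], [0, 0, 0, 0, 0, 0, 0], [0, 0, 0, 0, 0, 0, 0]]]}}

```text
t: 17.62
eef_pos: [540.5, 237.7, 239.7]
tcp_rot: [2.781, -0.001, 0.157]
ft_force: [-2.5, 0.5, 7.2]
opening: 0.292
grip_force: 30.0
```

Request:
{"name": "drive_tool", "arguments": {"rows": [[[0, 0, 0, 0, 0, 0, 0], [0, 0, 0, 0, 0, 0, 0], [0, 0, 0, 0, 0, 0, 0], [0, 0, 0, 0, 0, 0, 0], [0, 0, 0, 0, 0, 0, 0]]]}}

```text
t: 18.25
eef_pos: [540.5, 237.7, 239.8]
tcp_rot: [2.782, -0.001, 0.157]
ft_force: [-1.7, 0.6, 7.2]
opening: 0.294
grip_force: 30.0
```

```bash
python3 - <<'E'
from h import *
p=env.read_camera("scene"); q=env.read_camera("wrist"); s=env.state()
print(s["t"],s["eef_pos"],s["tcp_rot"],s["ft_force"],s["moment"])
for k in (p,q): print(find(k,"mark_tip"),find(k,"pointer_tip"))
a=cv2.resize(p["color"][255:295,335:375],(380,380),interpolation=2); b=cv2.resize(q["color"][180:225,240:290],(420,378),interpolation=2)
d=np.zeros((380,800,3),np.uint8); d[:,:380]=a; d[:378,380:]=b; cv2.imwrite("pics/r7.png",d)
# model: red centroid vs predicted for mark angles, gauge frame from the TCP
T=R.from_euler('xyz',s["tcp_rot"])*R.from_rotvec([np.pi,0,0]); o=s["eef_pos"]-T.apply([0,0,155.2])
for n,k in (("scene",p),("wrist",q)):
    im=k["color"].astype(int); red=(im[...,2]-im[...,:2].max(2)>45); u0=proj(k,o+T.apply([5,16,30])); yy,xx=np.nonzero(red); m=np.hypot(xx-u0[0],yy-u0[1])<18
    print(n,m.sum(),xx[m].mean(),yy[m].mean())
    for a_ in (.3,.33,.36,.39,.42): print(a_,[np.round(proj(k,o+T.apply([5.5,r*np.sin(a_),76-r*np.cos(a_)])),1).tolist() for r in (43,47,50)])
E
```

```text
18.35 [540.45326986 237.6962136  239.72010214] [ 2.78151523e+00 -1.32467555e-03  1.56957898e-01] [-2.25801283  0.50606902  6.78087735] [-0.25583364  0.4548343  -0.15922772]
[([555.4, 212.2, 117.9], 0.61)] [([553.0, 213.2, 116.7], 0.56), ([557.8, 210.1, 120.7], 0.24)]
[([553.2, 212.3, 113.0], 0.52)] [([551.7, 209.8, 118.7], 0.7)]
scene 1 353.0 282.0
0.3 [[351.9, 280.2], [351.5, 281.2], [351.2, 281.8]]
0.33 [[352.5, 280.8], [352.1, 281.7], [351.9, 282.4]]
0.36 [[353.0, 281.3], [352.7, 282.2], [352.5, 283.0]]
0.39 [[353.6, 281.7], [353.3, 282.8], [353.1, 283.6]]
0.42 [[354.1, 282.2], [353.9, 283.3], [353.8, 284.1]]
wrist 39 266.2564102564103 202.92307692307693
0.3 [[270.0, 202.1], [269.0, 201.1], [268.2, 200.4]]
0.33 [[268.7, 202.2], [267.6, 201.2], [266.7, 200.5]]
0.36 [[267.4, 202.3], [266.2, 201.3], [265.3, 200.6]]
0.39 [[266.1, 202.4], [264.8, 201.5], [263.8, 200.8]]
0.42 [[264.8, 202.6], [263.4, 201.6], [262.3, 200.9]]
```

View pics/r7.png

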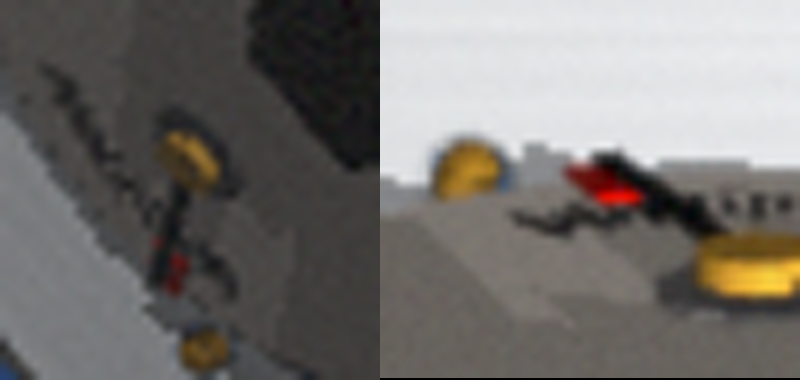

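At 0.36 rad the scene view shows red on both sides of the pointer. The wrist view puts the tip at column 266.5 and the mark at 266.3. The push is steady at about 10 N and the pointer has settled, so I hand it in.

```bash
python3 -c "
from cell import env
print(env.job_done())"
```

```text
the job is handed in; nothing more can be done
None
```

I handed the job in at about 18 s of the 48 s. The gauge is gripped at 30 N, its plate is seated on both pins with about 10 N of push, and it is rocked 0.36 rad so the settled pointer covers the red mark. That fit is read from the pictures, and the hand-in returned no verdict.

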